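# Set up a keyed spacer stack on a kinematic mount

## Robot

A 6-joint arm with a two-finger parallel gripper is mounted at the origin on a cart in front of the work surface, level with it; the furniture and walls round the work are solid. World frame = base frame: x ahead of the robot, y to its left, z up, the work surface at z = 0. Lengths are in m, angles in degrees, forces in N, time in s.
With the tool pointing down it reaches from about 0.3 to 0.75 m from the base axis. Payload 8.5 kg.
Tool frame: the origin (TCP) lies midway between the tips of the shut fingers; the grasp point (between the pads) lies 19 mm behind it; z points along the fingers, y is the line along which they close (so a half turn about z gives the same grasp; the last joint's range is limited). The gripper opens to 85 mm and grips with 20 to 120 N. Pads are 22 mm wide; open, the fingers measure 114 mm over their backs; the gripper's body (76 mm by 85 mm) begins 54 mm behind the grasp point. The pads swing forward as they close: fully open they stand 13 mm farther back than shut.
Start: joints at [-80.346, 21.807, 74.336, -0, 83.858, -12.336], TCP at [0.206, -0.51, 0.231] pointing down, gripper open.
Joint ranges: [-178.18, 178.18], [-50.72, 133.34], [12.68, 142.11], [-81.47, 261.47], [9.98, 163.14], [-165.26, 165.26]. Speed limits (degrees/s): [136.94, 136.94, 180, 180, 180, 180].

## Interface

Orientations are given as a 3x3 rotation matrix whose columns are the frame's x, y, z axes.
In Python, from rig import env, viewer, recognise, pinpoint gives the robot as it stands.
- The arm moves only by the tool move_arm, never from a script. Its argument "plan" is text: rows parted by semicolons, each of 7 numbers parted by spaces: the shift along the tool's x, y, z in m, then the turn, a rotation vector about the tool's x, y, z in rad, then the finger opening in m, from 0 to 0.0854. A call has 1 to 12 rows; each row shifts and turns the commanded pose from where the row before left it, along the tool's axes as they then stand; what a row does not reach is not made up. A row lasts 1/8 s, in which the tool goes at most 62.5 mm and 10.7 degrees, less where a joint would pass 70% of its speed; a pose out of reach is approached as far as the arm can. A call is refused whole if a number of a shift passes 0.0625 or a number of a turn 0.188, either way. A call with a gripper value outside its range is refused whole. The fingers move at their own pace and stop on an object; "grip_force" is the grip in N (left out, the last holds). Time passes only in rows, so rows that do not move let the fingers close. It gives the time, the measured TCP pose, the force, the opening and the grip force at its end, in the units of the state.
- env.observe(): the state, without advancing time (a new reading comes with each control period).
- viewer.get_image(name): name is "side" or "top"; returns (picture, depth): 420x560x3 uint8, red, green, blue; 420x560 float32, m along the optical axis (not along the pixel's ray), 0 where there is no reading.
- viewer.calibration(name): a dict with "fx", "fy", "cx", "cy" (pixels), "k1" (the pictures are not rectified: a ray, as slopes to the right and down, at radius r is drawn at 1 + k1 r^2 times it, then the intrinsics apply), "R" (3x3) and "t" (3): a world point X has camera coordinates R X + t. Camera axes: x right, y down, z forward; pixel columns grow to the right and rows downward; lengths in m; the calibration is good to about 2 mm. A picture is of the moment at which its call begins. calibration takes no time and is no camera call.
- env.close_job(): hands the job in; it is judged then, once.
Trained networks look in the newest picture that a camera, given by its name, has taken for a name from the list of things; names that differ only in an ending like _2 or _b are one class to them, and where a whole thing is asked for, a point or a joint stands for the part that bears it (a point fixed in the world has none). Each returns a list of dicts, best first, with "conf" (0 to 1); they miss things now and then, are a little off and sometimes report something else, mostly with a low value. They report only what shows in the picture. A call takes as long as a camera call.
- recognise(camera, name): "extent" ([centre column, centre row, width, height] in pixels, round what is visible of it).
- pinpoint(camera, name): "pixel" ([column, row] in pixels: a listed point, or the origin of a listed thing).
The state is a dict: "time_s": time; "q": joint angles; "qvel": joint speeds; "joint_efforts": joint torques, N m; "position": TCP position; "tool_rot": TCP orientation; "ft_force": force on the tool from outside, world axes, zero at the start; "wrist_torque": the same for the moment, N m; "grip_width": finger opening in m; "gripper_force": force on a finger pad.
Only numpy, scipy, OpenCV 4.12 (cv2) and the standard library are available. Lean on these libraries where they do the work, as an engineer would, in place of code of your own. Each camera call takes 0.05 s, during which the arm holds its last target. There are 200 camera calls.

## Task

Make the test fixture ready: first shut the air valve (handle to 0 degrees), then set the mount plate on the three balls of the base, wide notch over the single far ball, and press it down until it passes the spring plungers and they hold it fully home. Next stack every keyed spacer lying on the bench on the plate, one on another with each lug down in the matching notch (wide in wide, narrow in narrow), and last open the air valve to 60 degrees. Leave the tin and the tape roll alone; if something gets knocked aside, put it right.

Things in the scene. Friction and masses are not known exactly. Their poses are not given: they have to be found in the camera images.
- ball_base: fixed dark steel base plate 184 (own x) x 84 x 12 mm with three polished 16 mm balls on posts, ball centres 24 mm above the bench at own (x, y) = (40, 0), (-32, 30), (-32, -30) mm. A grey tower 60 mm high (16 x 40 mm) at each end, x = +-83 mm. Origin: centre of the underside, on the bench; own x points away from the robot within 0.2 rad
- base_seat (a point): point on the base, 24.3 mm above the bench on its centre line, where the plate's origin comes when the plate is home (axes as ball_base). A plate just laid on rests on the plungers up to 14 mm too high; some 10 to 20 N of downward push takes its ridges past the noses, about 6 mm above home, and from there the springs pull it home
- plunger_mid (a point): point on the base midway between its two spring plungers, 49 mm above the bench. From each tower a round nose (12 mm thick, 32 mm long along y) sticks out inward to x = +-59 mm; it yields outward up to 9 mm (3 N + 0.6 N per mm)
- mount_plate: loose aluminium plate 116 (own x) x 90 mm, about 0.45 kg. Origin: centre, at the bottom of its vee blocks, on which it stands at the start. Vee blocks z = 0 to 14 mm, grooves fit the balls one way round only (x along the base's x); slab z = 14 to 24 mm, a pointed ridge along each end (tips x = +-65, z = 19 mm). x points away from the robot within 0.2 rad at the start
- plate_key (a point): on the plate, centre of the top of its grip block, 50 mm above the plate's origin. Block 96 (x) x 56 (y) mm, 26 mm high above the slab; grip it across y. Its top has the same two end notches as the spacers, the wide one at +x. The first spacer's origin comes 42 mm above the plate's origin, the next ones 64, 86, 108 mm
- spacer_1: grey keyed spacer, block 96 mm long (own x) by 56 mm wide (own y), 0.16 kg, all four alike. Origin: centre, at the bottom of its lugs, on which it stands upright at the start; body from z = 8 to 30 mm with plain sides to grip across y; grip high, so that the fingertips stay above z = 8 mm. At the start x points away from the robot within 0.2 rad. May be absent (None)
- spacer_2: like spacer_1; may be absent. Lugs of all spacers: two under the body, round-bottomed, 8 mm high and 10 mm thick along x: a wide one (44 mm across y) at x = +40 mm, a narrow one (34 mm across) at x = -40 mm
- spacer_3: like spacer_1; may be absent. Notches of all spacers: in the top, 9.5 mm deep, open at the ends, 47 mm wide at the +x end and 37 mm wide at the -x end, inner shoulders at x = +-33.5 mm; a lug has 1.5 mm play on each side
- spacer_4: like spacer_1; may be absent. A nested spacer's origin is 22 mm above that of the spacer below it; a stack of four on the seated plate reaches 162 mm above the bench, so take first the spacers that lie nearest the base
- valve_body: fixed brass air valve on a 60 x 60 mm steel foot, with a round scale of 60 mm diameter at 58 mm height that has a mark every 15 degrees (longer every 30) from 0 to 90. Origin: centre of the underside, on the bench; the zero marks lie along its own x, the pipe stubs along its own y
- valve_grip (a point): middle of the valve handle, on its upright turning axis, 82 mm above the bench. The handle is a black bar with a white line, 70 mm long, 14 mm wide, from 70 to 94 mm above the bench; grip it across its width from above
- valve_handle (a joint): angle of the valve handle in rad, 0 (shut, bar along the valve body's x) to 1.571 (fully open, bar along its y), growing anticlockwise seen from above; stays where left (friction 0.08 N m)
- flux_tin: bystander, round white tin 63 mm across, 22 mm high; origin at the centre of the underside
- tape_roll: bystander, yellow roll of tape 69 mm across, 19 mm high; origin at the centre of the underside

How it is judged:
By the outcome, as a careful person would: the job done as asked, in the order asked, and still so for the second after the job is handed in, with the robot touching nothing.
Of spacer_1, spacer_2, spacer_3, spacer_4 only 2 to 4 are there at a start; the rules pass over those that are not, and their reading is None.
At some moment in a run one of spacer_1, spacer_2, spacer_3, spacer_4 may be knocked a few centimetres aside while the robot is not near it.
It also fails if it takes over 210 s, if anything falls off the work surface, if the arm or the gripper's body presses on something with over 40 N, if the wrist force passes 120 N, or if a joint passes its speed limit or range.

## Working session

There is one attempt and no reset: what is moved stays moved. The work goes in short steps, Python scripts to look and compute and a tool call to move; the robot and the scene stay as the last step left them, time stands still between calls to the robot, and variables do not carry over. Pictures are saved under pics/ and viewed, at most 14 in all, crops included, and the job is handed in when it is done.

Besides the shell and the picture viewer there is one more tool, called by a JSON object that holds its "name" and its "arguments". move_arm: Moves the arm, as the interface text tells. Its arguments: {"type":"object","properties":{"plan":{"type":"string"},"grip_force":{"type":"number"}},"required":["plan"]}

```bash
ls; mkdir -p pics; cat > h.py <<'E'
import numpy as np, cv2
from rig import env, viewer, recognise, pinpoint
def snap(n,fn=None):
    im,d=viewer.get_image(n)
    if fn: cv2.imwrite('pics/'+fn,cv2.cvtColor(im,cv2.COLOR_RGB2BGR))
    return im,d
def ray(n,px):
    c=viewer.calibration(n)
    K=np.array([[c['fx'],0,c['cx']],[0,c['fy'],c['cy']],[0,0,1.]])
    u=cv2.undistortPoints(np.array([[px]],float),K,np.array([c['k1'],0,0,0.]))[0,0]
    R=np.array(c['R']);t=np.array(c['t'])
    return -R.T@t, R.T@np.array([u[0],u[1],1.])
def atz(n,px,z):
    o,d=ray(n,px); return o+d*(z-o[2])/d[2]
def cloud(n,d):
    c=viewer.calibration(n)
    K=np.array([[c['fx'],0,c['cx']],[0,c['fy'],c['cy']],[0,0,1.]])
    v,u=np.mgrid[:d.shape[0],:d.shape[1]]
    p=cv2.undistortPoints(np.stack([u,v],-1).reshape(-1,1,2).astype(float),K,np.array([c['k1'],0,0,0.])).reshape(-1,2)
    P=np.c_[p,np.ones(len(p))]*d.reshape(-1,1)
    return ((P-np.array(c['t']))@np.array(c['R'])).reshape(d.shape+(3,))
def proj(n,X):
    c=viewer.calibration(n)
    x=np.array(c['R'])@np.asarray(X,float)+np.array(c['t']); s=x[:2]/x[2]; s=s*(1+c['k1']*(s@s))
    return s*[c['fx'],c['fy']]+[c['cx'],c['cy']]
E
python3 - <<'E'
from h import *
for n in ['top','side']:
    im,d=snap(n,n+'0.png'); c=viewer.calibration(n); print(n,(-np.array(c['R']).T@c['t']).round(3),c['fx'],c['k1'])
    np.save(n+'d.npy',d)
Z={'ball_base':0,'plunger_mid':.049,'mount_plate':0,'plate_key':.05,'spacer_1':0,'valve_body':0,'valve_grip':.082,'flux_tin':0,'tape_roll':0}
for n in ['top','side']:
  for k,z in Z.items():
    for r in pinpoint(n,k): print(n,k,round(r['conf'],2),np.round(r['pixel'],1),atz(n,r['pixel'],z).round(4)) if r['conf']>.2 else 0
E
```

```text
pics
top [0.414 0.191 1.105] 428.68936804471286 0.005912015352046785
side [ 0.506 -0.518  0.685] 466.95876327812095 0.00972228824472323
top ball_base 0.87 [298.8 222.6] [0.5202 0.1303 0.    ]
top plunger_mid 0.69 [299.4 221. ] [0.5195 0.1313 0.049 ]
top mount_plate 0.97 [360.7 247.2] [ 0.4535 -0.0274  0.    ]
top mount_plate 0.69 [204.  214.2] [0.5471 0.3752 0.    ]
top plate_key 0.8 [366.1 250.4] [ 0.4436 -0.0304  0.05  ]
top spacer_1 0.64 [243.5 264. ] [0.4171 0.2743 0.    ]
top spacer_1 0.63 [203.  211.9] [0.5531 0.3778 0.    ]
top valve_body 0.97 [368.7 174.6] [ 0.6434 -0.0573  0.    ]
top valve_body 0.49 [362.  247.3] [ 0.4531 -0.0307  0.    ]
top valve_grip 0.64 [376.8 166.7] [ 0.6456 -0.0597  0.082 ]
top flux_tin 0.93 [181.9 172.8] [0.6575 0.4333 0.    ]
top flux_tin 0.29 [368.5 247. ] [ 0.4536 -0.0475  0.    ]
top tape_roll 0.82 [242.4 179.5] [0.6366 0.2751 0.    ]
side ball_base 0.83 [269.8 249. ] [ 0.5258  0.1273 -0.    ]
side ball_base 0.56 [270.7 234.1] [0.5299 0.1693 0.    ]
side plunger_mid 0.78 [271.1 229.1] [0.5298 0.1338 0.049 ]
side mount_plate 0.55 [230.3 315.9] [ 0.4484 -0.0269  0.    ]
side mount_plate 0.48 [273.3 249.7] [0.5327 0.1249 0.    ]
side plate_key 0.61 [231.1 298.2] [ 0.4536 -0.0274  0.05  ]
side spacer_1 0.73 [278.  171.5] [0.5593 0.3816 0.    ]
side spacer_1 0.65 [215.8 203.9] [0.4128 0.2739 0.    ]
side spacer_1 0.21 [271.3 233.8] [0.5312 0.1701 0.    ]
side valve_body 0.59 [345.7 321.9] [ 0.6468 -0.0534  0.    ]
side valve_grip 0.85 [351.9 295. ] [ 0.6487 -0.0598  0.082 ]
side flux_tin 0.69 [318.  155.9] [0.6641 0.4379 0.    ]
side flux_tin 0.3 [352.6 295.4] [0.6692 0.0015 0.    ]
side tape_roll 0.8 [315.1 199.9] [0.6353 0.2699 0.    ]
```

View pics/top0.png

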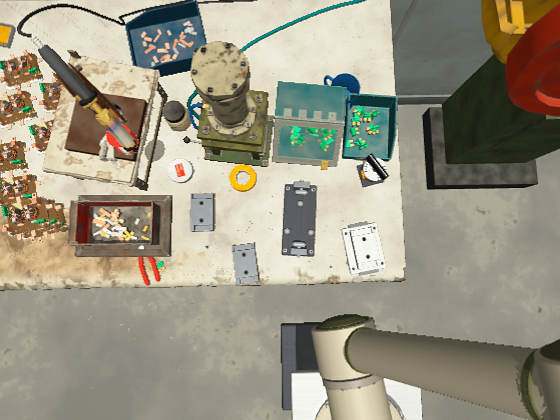

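View pics/side0.png

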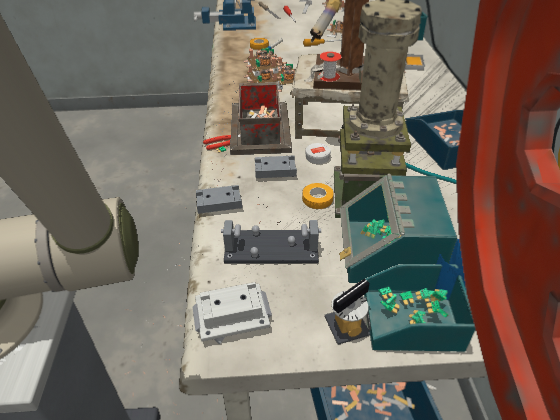

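The top view shows the two spacers at (203,212) and (245,264), the base at (299,218), the plate at (362,248) and the valve at (372,170). The tin is at (180,171) and the tape roll at (242,178). The side view confirms the layout, with bins just beyond the valve. Next I'll get poses from depth.

```bash
cat >> h.py <<'E'
def rect(C,xy,r,z0,z1,mask=None):
    m=(np.abs(C[...,0]-xy[0])<r)&(np.abs(C[...,1]-xy[1])<r)&(C[...,2]>z0)&(C[...,2]<z1)
    if mask is not None: m&=mask
    m=cv2.morphologyEx(m.astype(np.uint8),cv2.MORPH_OPEN,np.ones((2,2)))
    nn,l,st,_=cv2.connectedComponentsWithStats(m)
    if nn<2: return None
    m=l==1+np.argmax(st[1:,4])
    P=C[m]; (c,s,a)=cv2.minAreaRect((P[:,:2]*1000).astype(np.float32))
    if s[0]<s[1]: s=s[::-1]; a+=90
    a=(a+90)%180-90
    return 'c',np.round(c,1),'LxW',np.round(s,1),'ang',round(a,1),'z',np.round(np.median(P[:,2])*1000,1),'n',len(P)
E
python3 - <<'E'
from h import *
for n in ['top','side']:
    d=np.load(n+'d.npy'); C=cloud(n,d); C[d==0]=9
    for nm,xy,r,a,b in [('s1',(.415,.274),.07,.024,.036),('s2',(.555,.379),.07,.024,.036),('block',(.45,-.028),.09,.044,.056),('slab',(.45,-.028),.1,.017,.031),('base',(.521,.13),.13,.007,.016),('towers',(.521,.13),.13,.053,.066),('handle',(.645,-.058),.05,.086,.1),('foot',(.645,-.058),.05,.003,.02),('dial',(.645,-.058),.05,.052,.062)]:
        print(n,nm,rect(C,xy,r,a,b))
    # tower centres
    for s in (-1,1):
        m=(np.abs(C[...,0]-(.521+s*.083))<.03)&(np.abs(C[...,1]-.13)<.06)&(C[...,2]>.054)&(C[...,2]<.066); print('tower',s,C[m].mean(0).round(4),m.sum())
    # obstacles near valve
    m=(C[...,0]>.6)&(C[...,0]<.8)&(np.abs(C[...,1]+.058)<.14)&(C[...,2]>.03); 
    for x in np.arange(.6,.8,.02): 
        print(round(x,2),[round(float(C[m&(np.abs(C[...,0]-x-.01)<.01)&(np.abs(C[...,1]-y-.01)<.01)][:,2].max(initial=0)),2) for y in np.arange(-.18,.06,.02)])
for n,b in (('top',(376,168)),('side',(350,305))):
    im=cv2.imread(f'pics/{n}0.png')[b[1]-30:b[1]+30,b[0]-40:b[0]+40]; cv2.imwrite(f'pics/v{n}.png',cv2.resize(im,None,fx=6,fy=6,interpolation=cv2.INTER_CUBIC))
a=cv2.imread('pics/vtop.png');b=cv2.imread('pics/vside.png')
t=cv2.resize(cv2.imread('pics/top0.png')[180:285,180:400],None,fx=3.6,fy=2.2)
cv2.imwrite('pics/v.png',cv2.resize(np.hstack([a,b]),(800,300))); 
E
```

```text
top s1 ('c', array([4706.2, 4597.1]), 'LxW', array([12299.5,   101.9]), 'ang', 45.2, 'z', np.float64(29.5), 'n', 674)
top s2 ('c', array([4775.2, 4651.3]), 'LxW', array([12125.6,   104.2]), 'ang', 45.3, 'z', np.float64(29.3), 'n', 637)
top block ('c', array([4723.9, 4445.1]), 'LxW', array([12494.8,    99.9]), 'ang', 46.4, 'z', np.float64(49.3), 'n', 689)
top slab ('c', array([4724.7, 4431.1]), 'LxW', array([12513.7,   140.4]), 'ang', 46.3, 'z', np.float64(23.5), 'n', 818)
top base ('c', array([4765.6, 4498.1]), 'LxW', array([12359.3,   190.2]), 'ang', 45.9, 'z', np.float64(11.8), 'n', 1788)
top towers ('c', array([442.9, 130.6]), 'LxW', array([42.8, 14.4]), 'ang', 88.8, 'z', np.float64(58.9), 'n', 110)
top handle ('c', array([652.2, -75. ]), 'LxW', array([68.5, 45.3]), 'ang', 35.1, 'z', np.float64(93.0), 'n', 178)
top foot ('c', array([618.9, -53.7]), 'LxW', array([42.5, 19.8]), 'ang', 75.2, 'z', np.float64(4.9), 'n', 73)
top dial ('c', array([633.7, -55.3]), 'LxW', array([58.4, 34.1]), 'ang', 52.1, 'z', np.float64(57.5), 'n', 191)
tower -1 [0.4481 0.1358 0.0585] 140
tower 1 [0.6061 
[... 2048 characters left out ...]
, 0.0, 0.0, 0.1, 0.1, 0.06, 0.06, 0.0, 0.0, 0.0, 0.0]
0.64 [0.0, 0.0, 0.0, 0.0, 0.06, 0.1, 0.1, 0.06, 0.0, 0.0, 0.04, 0.05]
0.66 [0.0, 0.0, 0.0, 0.03, 0.06, 0.08, 0.1, 0.09, 0.0, 0.0, 0.06, 0.06]
0.68 [0.57, 0.57, 0.0, 0.05, 0.03, 0.03, 0.03, 0.03, 0.03, 0.04, 0.09, 0.08]
0.7 [0.0, 0.0, 0.0, 0.06, 0.0, 0.0, 0.03, 0.03, 0.0, 0.05, 0.11, 0.1]
0.72 [0.0, 0.0, 0.0, 0.07, 0.0, 0.0, 0.0, 0.04, 0.0, 0.07, 0.13, 0.13]
0.74 [0.0, 0.0, 0.0, 0.07, 0.0, 0.04, 0.0, 0.0, 0.0, 0.13, 0.13, 0.13]
0.76 [0.0, 0.0, 0.07, 0.07, 0.0, 0.04, 0.0, 0.03, 0.07, 0.12, 0.13, 0.13]
0.78 [0.44, 0.0, 0.07, 0.07, 0.04, 0.05, 0.05, 0.05, 0.07, 0.13, 0.13, 0.13]
0.8 [0.0, 0.0, 0.0, 0.0, 0.0, 0.0, 0.0, 0.0, 0.0, 0.0, 0.0, 0.0]
```

View pics/v.png

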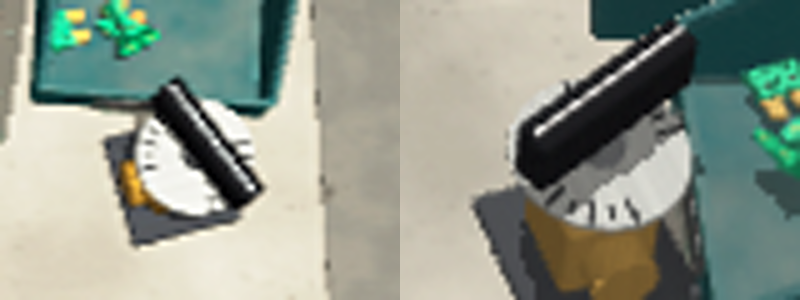

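```bash
sed -i 's/np.ones((2,2))/np.ones((3,3))/' h.py; cat >> h.py <<'E'
def ortho(n,im,xy,z,half=.05,N=400):
    # up = +x, left = +y
    g=np.linspace(-half,half,N); X=xy[0]-g[:,None]+0*g[None]; Y=xy[1]-g[None]+0*g[:,None]
    P=np.array([[proj(n,(a,b,z)) for a,b in zip(r,s)] for r,s in zip(X,Y)],np.float32)
    return cv2.remap(im,P[...,0],P[...,1],cv2.INTER_CUBIC)
E
python3 - <<'E'
from h import *
for n in ['top','side']:
    d=np.load(n+'d.npy'); C=cloud(n,d); C[d==0]=9
    for nm,xy,r,a,b in [('s1',(.415,.274),.07,.024,.036),('s2',(.555,.379),.07,.024,.036),('block',(.45,-.028),.09,.044,.056),('slab',(.45,-.028),.1,.017,.031),('base',(.521,.13),.13,.007,.016),('handle',(.645,-.058),.05,.086,.1),('foot',(.645,-.058),.05,.003,.02),('dial',(.645,-.058),.05,.052,.062)]:
        print(n,nm,rect(C,xy,r,a,b))
t=cv2.imread('pics/top0.png');s=cv2.imread('pics/side0.png');c=(.645,-.058)
A=[ortho('top',t,c,.006),ortho('side',s,c,.006),ortho('top',t,c,.058),ortho('side',s,c,.058)]
for a in A:
    cv2.circle(a,(200,200),3,(0,0,255),1)
cv2.imwrite('pics/o.png',cv2.resize(np.vstack([np.hstack(A[:2]),np.hstack(A[2:])]),(600,600)))
E
```

```text
top s1 ('c', array([412.1, 267.6]), 'LxW', array([81.4, 56.2]), 'ang', 6.0, 'z', np.float64(29.7), 'n', 656)
top s2 ('c', array([543.4, 376.5]), 'LxW', array([79.3, 54.3]), 'ang', -0.0, 'z', np.float64(29.7), 'n', 591)
top block ('c', array([443.9, -31.4]), 'LxW', array([81.5, 57. ]), 'ang', 9.2, 'z', np.float64(49.5), 'n', 668)
top slab ('c', array([451.5, -30.4]), 'LxW', array([128.3,  91.1]), 'ang', 9.8, 'z', np.float64(23.5), 'n', 807)
top base ('c', array([527.4, 129.8]), 'LxW', array([183.1,  83.8]), 'ang', -4.2, 'z', np.float64(11.7), 'n', 1692)
top handle ('c', array([645.4, -60.3]), 'LxW', array([69. , 13.8]), 'ang', 35.4, 'z', np.float64(93.1), 'n', 176)
top foot ('c', array([622.4, -60.5]), 'LxW', array([22.6, 10.9]), 'ang', -88.4, 'z', np.float64(5.5), 'n', 38)
top dial ('c', array([637.4, -47.3]), 'LxW', array([57.1, 28.1]), 'ang', 34.3, 'z', np.float64(57.5), 'n', 188)
side s1 ('c', array([420.9, 268. ]), 'LxW', array([95.5, 59.1]), 'ang', 5.6, 'z', np.float64(29.9), 'n', 660)
side s2 ('c', array([544.9, 375.8]), 'LxW', array([80.9, 60.9]), 'ang', -1.6, 'z', np.float64(
[... 341 characters left out ...]
t64(12.0), 'n', 2314)
side handle ('c', array([646.8, -61.8]), 'LxW', array([70.1, 15.2]), 'ang', 34.9, 'z', np.float64(93.3), 'n', 367)
side foot ('c', array([647.7, -62.7]), 'LxW', array([65.7, 59. ]), 'ang', 6.7, 'z', np.float64(6.1), 'n', 525)
side dial ('c', array([654.7, -73. ]), 'LxW', array([58.8, 30.1]), 'ang', 32.7, 'z', np.float64(58.0), 'n', 443)Traceback (most recent call last):
  File "<stdin>", line 7, in <module>
  File "h.py", line 40, in ortho
    P=np.array([[proj(n,(a,b,z)) for a,b in zip(r,s)] for r,s in zip(X,Y)],np.float32)
                 ~~~~^^^^^^^^^^^
  File "h.py", line 23, in proj
    c=viewer.calibration(n)
ValueError: time passes only in moves, steps and waits
```

{"name": "move_arm", "arguments": {"plan": "0 0 -0.02 0 0 0 0.0854; 0 0 -0.02 0 0 0 0.0854"}}

```text
time_s: 1.25
position: [0.2059, -0.5099, 0.2718]
tool_rot: [[0.927, 0.374, -0.0], [0.374, -0.927, 0.0], [0.0, -0.0, -1.0]]
ft_force: [-0.0, -0.8, -0.9]
grip_width: 0.0854
gripper_force: 0.0
```

```bash
sed -i 's/viewer\.calibration(/cal(/' h.py; cat >> h.py <<'E'
_c={}
def cal(n):
    if n not in _c: _c[n]=viewer.calibration(n)
    return _c[n]
from scipy.spatial.transform import Rotation as Ro
def go(xyz,closeang):
    """tool down, tool y (closing line) at world angle closeang deg (mod 180). print shift in tool axes and turn about tool z"""
    s=env.observe(); R=np.array(s['tool_rot']);p=np.array(s['position'])
    cur=np.degrees(np.arctan2(R[1,1],R[0,1])); da=(closeang-cur+90)%180-90
    tilt=Ro.from_matrix(R).inv().apply([0,0,-1])
    print('t',round(s['time_s'],2),'p',p.round(4),'yang',round(cur,2),'q6',round(s['q'][5],1),'zaxis',R[:,2].round(4))
    print('shift tool',(R.T@(np.array(xyz)-p)).round(4),'turn about tool z',round(-np.radians(da),4),'alt',round(-np.radians(da-np.sign(da)*180),4),'grip',s['grip_width'],np.round(s['ft_force'],1))
E
python3 - <<'E'
from h import *
t=cv2.imread('pics/top0.png');s=cv2.imread('pics/side0.png');c=(.647,-.061)
A=[ortho('top',t,c,.006),ortho('side',s,c,.006),ortho('top',t,c,.058),ortho('side',s,c,.058)]
for a in A:
    cv2.circle(a,(200,200),3,(0,0,255),1)
cv2.imwrite('pics/o.png',cv2.resize(np.vstack([np.hstack(A[:2]),np.hstack(A[2:])]),(600,600)))
go((.646,-.061,.16),125)
E
```

```text
t 1.25 p [ 0.2059 -0.5099  0.2718] yang -68.01 q6 -12.3 zaxis [-1.e-04  5.e-04 -1.e+00]
shift tool [ 0.5761 -0.2514  0.1119] turn about tool z -0.2271 alt 2.9145 grip 0.0853595003862166 [-0.  -0.8 -0.9]
```

View pics/o.png

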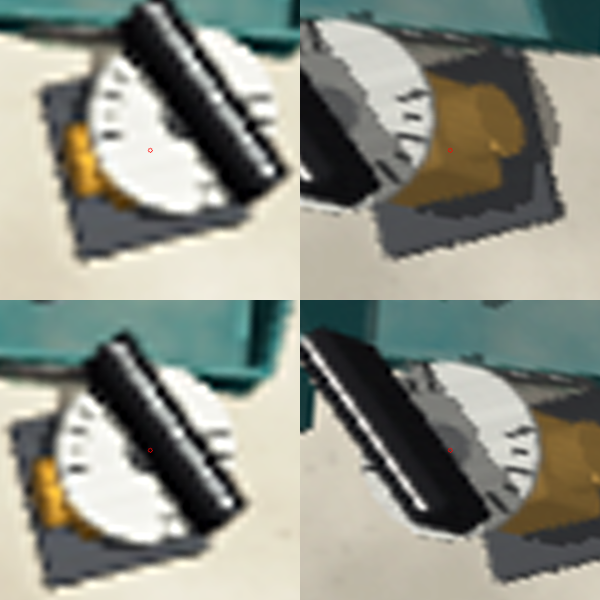

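The ortho views show the foot edges at about 14.5° yaw: the left edge runs (40,90)→(82,262) and the bottom edge (82,262)→(250,218). The 90° marks at (78,468) and (515,432) agree. The handle stands at about 35°, so the valve is about 20° open.

{"name": "move_arm", "arguments": {"plan": "0.0523 -0.0229 0.008 0 0 0 0.05; 0.0523 -0.0229 0.008 0 0 0 0.05; 0.0523 -0.0229 0.008 0 0 0 0.05; 0.0523 -0.0229 0.008 0 0 0 0.05; 0.0523 -0.0229 0.008 0 0 0 0.05; 0.0523 -0.0229 0.008 0 0 0 0.05; 0.0523 -0.0229 0.008 0 0 0 0.05; 0.0523 -0.0229 0.008 0 0 0 0.05; 0.0523 -0.0229 0.008 0 0 0 0.05; 0.0523 -0.0229 0.008 0 0 0 0.05; 0.0523 -0.0229 0.008 0 0 0 0.05"}}

```text
time_s: 2.62
position: [0.6463, -0.0594, 0.1831]
tool_rot: [[0.927, 0.375, 0.0], [0.375, -0.927, -0.0], [0.0, 0.0, -1.0]]
ft_force: [0.7, -0.8, 0.4]
grip_width: 0.0502
gripper_force: 0.0
```

{"name": "move_arm", "arguments": {"plan": "0 0 0 0 0 -0.12 0.05; 0 0 0 0 0 -0.107 0.05; 0 0 0 0 0 0 0.05", "grip_force": 40}}

```text
time_s: 3.0
position: [0.6451, -0.0609, 0.1832]
tool_rot: [[0.82, 0.573, -0.0], [0.573, -0.82, 0.0], [-0.0, -0.0, -1.0]]
ft_force: [0.8, -0.3, 0.7]
grip_width: 0.0501
gripper_force: 0.0
```

```bash
python3 - <<'E'
from h import *
go((.646,-.061,.066),125)
E
```

```text
t 3.0 p [ 0.6451 -0.0609  0.1832] yang -55.05 q6 39.2 zaxis [-2.e-04  1.e-04 -1.e+00]
shift tool [0.0007 0.0007 0.1172] turn about tool z -0.0008 alt 3.1407 grip 0.05012682350388158 [ 0.8 -0.3  0.7]
```

{"name": "move_arm", "arguments": {"plan": "0.0007 0.0007 0.045 0 0 0 0.05; 0 0 0.045 0 0 0 0.05; 0 0 0.027 0 0 0 0.05; 0 0 0 0 0 0 0.005; 0 0 0 0 0 0 0.005; 0 0 0 0 0 0 0.005; 0 0 0 0 0 0 0.005; 0 0 0 0 0 0 0.005"}}

```text
time_s: 4.0
position: [0.6465, -0.0612, 0.0678]
tool_rot: [[0.819, 0.573, 0.002], [0.573, -0.819, -0.001], [0.001, 0.002, -1.0]]
ft_force: [-2.0, 0.5, 5.4]
grip_width: 0.0132
gripper_force: 42.4
```

{"name": "move_arm", "arguments": {"plan": "0 0 0 0 0 0.1 0.005; 0 0 0 0 0 0.1 0.005; 0 0 0 0 0 0.1 0.005; 0 0 0 0 0 0.06 0.005; 0 0 0 0 0 0 0.005"}}

```text
time_s: 4.62
position: [0.6464, -0.0609, 0.0678]
tool_rot: [[0.969, 0.247, 0.002], [0.247, -0.969, -0.0], [0.002, 0.0, -1.0]]
ft_force: [-2.6, 1.6, 6.6]
grip_width: 0.0132
gripper_force: 42.4
```

```bash
python3 - <<'E'
from h import *
go((.646,-.061,.066),104.5); s=env.observe(); print(s['wrist_torque'],s['gripper_force'])
E
```

```text
t 4.62 p [ 0.6464 -0.0609  0.0678] yang -75.68 q6 59.8 zaxis [ 0.0018 -0.     -1.    ]
shift tool [-0.0004  0.      0.0018] turn about tool z -0.0031 alt 3.1385 grip 0.013221598595039057 [-2.6  1.6  6.6]
[ 0.36661959  0.37231314 -0.03811193] 42.36593395471573
```

{"name": "move_arm", "arguments": {"plan": "0 0 0 0 0 0.03 0.005; 0 0 0 0 0 0 0.005"}}

```text
time_s: 4.88
position: [0.6464, -0.0609, 0.0678]
tool_rot: [[0.976, 0.22, 0.002], [0.22, -0.976, -0.0], [0.002, 0.001, -1.0]]
ft_force: [-2.7, 2.3, 6.7]
grip_width: 0.0136
gripper_force: 45.7
```

```bash
python3 - <<'E'
from h import *
go((.646,-.061,.066),104.5); s=env.observe(); print(s['wrist_torque'],s['gripper_force'])
E
```

```text
t 4.88 p [ 0.6464 -0.0609  0.0678] yang -77.31 q6 61.5 zaxis [ 1.7e-03 -3.0e-04 -1.0e+00]
shift tool [-0.0004  0.      0.0018] turn about tool z -0.0316 alt 3.11 grip 0.013599975742747303 [-2.7  2.3  6.7]
[0.39629754 0.38592956 0.48575508] 45.68252295255661
```

{"name": "move_arm", "arguments": {"plan": "0 0 0 0 0 0 0.05; 0 0 0 0 0 0 0.05; 0 0 0 0 0 0 0.05; 0 0 -0.04 0 0 0 0.05; 0 0 -0.05 0 0 0 0.0854; 0 0 -0.02 0 0 0 0.0854; 0 0 0 0 0 0.06 0.0854", "grip_force": 80}}

```text
time_s: 5.75
position: [0.6467, -0.0614, 0.1785]
tool_rot: [[0.987, 0.159, 0.004], [0.159, -0.987, -0.001], [0.004, 0.002, -1.0]]
ft_force: [-0.5, -0.1, -0.6]
grip_width: 0.0856
gripper_force: 0.0
```

```bash
python3 - <<'E'
from h import *
go((.4517,-.0307,.1),99.4)
E
```

```text
t 5.75 p [ 0.6467 -0.0614  0.1785] yang -80.87 q6 65.0 zaxis [ 0.0038 -0.0011 -1.    ]
shift tool [-0.1879 -0.0614  0.0777] turn about tool z -0.0047 alt 3.1369 grip 0.0856438893865138 [-0.5 -0.1 -0.6]
```

Move over the plate, then look again at both the valve and plate before gripping.

{"name": "move_arm", "arguments": {"plan": "-0.047 -0.0153 0.005 0 0 -0.005 0.0854; -0.047 -0.0153 0.01 0 0 0 0.0854; -0.047 -0.0153 0.01 0 0 0 0.0854; -0.047 -0.0153 0 0 0 0 0.0854; 0 0 0 0 0 0 0.0854"}}

```text
time_s: 6.38
position: [0.4478, -0.0308, 0.1514]
tool_rot: [[0.986, 0.165, -0.002], [0.165, -0.986, 0.001], [-0.002, -0.001, -1.0]]
ft_force: [1.2, 0.1, -0.1]
grip_width: 0.0852
gripper_force: 0.0
```

```bash
python3 - <<'E'
from h import *
for n in ['side','top']:
    im,d=snap(n,n+'1.png'); C=cloud(n,d); C[d==0]=9
    for nm,xy,r,a,b in [('s1',(.415,.274),.07,.024,.036),('s2',(.555,.379),.07,.024,.036),('block',(.45,-.028),.09,.044,.056),('slab',(.45,-.028),.1,.017,.031),('handle',(.645,-.058),.05,.086,.1)]:
        print(n,nm,rect(C,xy,r,a,b))
go((.4517,-.0307,.03),99.4)
E
```

```text
side s1 ('c', array([468.2, 247.3]), 'LxW', array([5.1, 2.1]), 'ang', -27.8, 'z', np.float64(28.1), 'n', 9)
side s2 ('c', array([550.8, 377.6]), 'LxW', array([93.8, 62.6]), 'ang', -0.1, 'z', np.float64(29.7), 'n', 532)
side block ('c', array([451.5, -30. ]), 'LxW', array([95.7, 58.7]), 'ang', 10.0, 'z', np.float64(49.8), 'n', 1319)
side slab ('c', array([451.9, -31.1]), 'LxW', array([129.7,  91.1]), 'ang', 9.6, 'z', np.float64(23.8), 'n', 1439)
side handle ('c', array([646.7, -61.4]), 'LxW', array([69.2, 15.3]), 'ang', 14.3, 'z', np.float64(93.1), 'n', 395)
top s1 ('c', array([412.1, 267.6]), 'LxW', array([81.7, 55.8]), 'ang', 6.5, 'z', np.float64(29.8), 'n', 654)
top s2 ('c', array([543.4, 376.8]), 'LxW', array([80. , 54.7]), 'ang', -0.3, 'z', np.float64(29.7), 'n', 609)
top block ('c', array([471.9, -17.3]), 'LxW', array([38.5, 21. ]), 'ang', -81.6, 'z', np.float64(49.5), 'n', 118)
top slab ('c', array([495.1,  -4.7]), 'LxW', array([85.1, 42.9]), 'ang', -48.3, 'z', np.float64(23.4), 'n', 261)
top handle ('c', array([645.7, -60.7]), 'LxW', array([68.5, 15.6]), 'ang', 14.3, 'z', np.float64(93.0), 'n', 173)
t 6.47 p [ 0.4511 -0.0319  0.1518] yang -80.52 q6 61.4 zaxis [ 1.6e-03 -6.0e-04 -1.0e+00]
shift tool [ 0.0006 -0.0011  0.1218] turn about tool z 0.0014 alt -3.1402 grip 0.08518599193188835 [ 0.1 -0.4  0.2]
```

{"name": "move_arm", "arguments": {"plan": "0.0006 -0.0011 0.04 0 0 0 0.0854; 0 0 0.04 0 0 0 0.0854; 0 0 0.03 0 0 0 0.0854; 0 0 0.012 0 0 0 0.0854; 0 0 0 0 0 0 0.045; 0 0 0 0 0 0 0.045; 0 0 0 0 0 0 0.045; 0 0 0 0 0 0 0.045; 0 0 0 0 0 0 0.045; 0 0 0 0 0 0 0.045"}}

```text
time_s: 7.72
position: [0.4521, -0.0309, 0.0307]
tool_rot: [[0.986, 0.165, 0.004], [0.165, -0.986, -0.002], [0.003, 0.002, -1.0]]
ft_force: [-0.2, -2.0, 7.4]
grip_width: 0.054
gripper_force: 84.5
```

{"name": "move_arm", "arguments": {"plan": "0 0 -0.03 0 0 0 0.045; 0 0 -0.04 0 0 0 0.045; 0 0 -0.03 0 0 0 0.045; 0 0 0 0 0 0 0.045"}}

```text
time_s: 8.22
position: [0.4516, -0.0305, 0.1308]
tool_rot: [[0.986, 0.165, 0.004], [0.165, -0.986, -0.001], [0.004, 0.002, -1.0]]
ft_force: [-0.0, -0.1, -5.3]
grip_width: 0.054
gripper_force: 87.9
```

```bash
python3 - <<'E'
from h import *
p=env.observe()['position']
for n in ['side','top']:
    im,d=snap(n,n+'2.png'); C=cloud(n,d); C[d==0]=9
    for nm,xy,r,a,b in [('block',(.45,-.028),.09,.14,.157),('slab',(.45,-.028),.1,.115,.132)]:
        print(n,nm,rect(C,xy,r,a,b))
go((.5278,.1294,.13),85.8)
E
```

```text
side block ('c', array([430.6, -40.8]), 'LxW', array([69.7, 51.4]), 'ang', -80.3, 'z', np.float64(149.5), 'n', 663)
side slab ('c', array([451.8, -31.5]), 'LxW', array([129.8,  91.2]), 'ang', 10.4, 'z', np.float64(123.8), 'n', 1697)
top block ('c', array([472.3,  -1.7]), 'LxW', array([25.7,  7.3]), 'ang', 10.5, 'z', np.float64(148.7), 'n', 41)
top slab ('c', array([489.1,   5.8]), 'LxW', array([62.8, 35.3]), 'ang', -24.9, 'z', np.float64(122.0), 'n', 241)
t 8.32 p [ 0.4503 -0.0301  0.1284] yang -80.5 q6 61.6 zaxis [-1.3e-03  5.0e-04 -1.0e+00]
shift tool [ 0.1028 -0.1445 -0.0016] turn about tool z 0.2391 alt -2.9025 grip 0.05387786191946443 [ 0.6 -0.5 -3.8]
```

{"name": "move_arm", "arguments": {"plan": "0.0257 -0.0361 0 0 0 0 0.045; 0.0257 -0.0361 0 0 0 0 0.045; 0.0257 -0.0361 0 0 0 0 0.045; 0.0257 -0.0361 0 0 0 0 0.045; 0 0 0 0 0 0.12 0.045; 0 0 0 0 0 0.12 0.045; 0 0 0 0 0 0 0.045; 0 0 0 0 0 0 0.045"}}

```text
time_s: 9.32
position: [0.5281, 0.1289, 0.1283]
tool_rot: [[0.997, -0.072, -0.002], [-0.072, -0.997, -0.0], [-0.002, 0.0, -1.0]]
ft_force: [0.2, -0.1, -4.0]
grip_width: 0.0538
gripper_force: 87.7
```

```bash
python3 - <<'E'
from h import *
for n in ['side','top']:
    im,d=snap(n,n+'3.png'); C=cloud(n,d); C[d==0]=9
    for nm,xy,r,a,b in [('block',(.527,.13),.09,.14,.157),('slab',(.527,.13),.1,.115,.132),('base',(.521,.13),.13,.007,.016)]:
        print(n,nm,rect(C,xy,r,a,b))
    for s in (-1,1):
        m=(np.abs(C[...,0]-(.528+s*.083))<.03)&(np.abs(C[...,1]-.13)<.06)&(C[...,2]>.054)&(C[...,2]<.066); print('tower',s,C[m].mean(0).round(4),m.sum())
go((.527,.1297,.1),85.8)
E
```

```text
side block ('c', array([527.4, 121.6]), 'LxW', array([95.4, 69.1]), 'ang', -3.7, 'z', np.float64(147.2), 'n', 740)
side slab ('c', array([528. , 128.3]), 'LxW', array([130. ,  92.5]), 'ang', -3.9, 'z', np.float64(121.4), 'n', 1134)
side base ('c', array([528.5, 128.5]), 'LxW', array([183.3,  85.9]), 'ang', -4.4, 'z', np.float64(12.0), 'n', 2302)
tower -1 [0.4496 0.1334 0.0585] 178
tower 1 [0.6071 0.1213 0.0586] 172
top block ('c', array([493.8, 131.4]), 'LxW', array([54.1, 27.2]), 'ang', 88.2, 'z', np.float64(147.2), 'n', 167)
top slab ('c', array([497.5,  92.8]), 'LxW', array([28.2, 14.3]), 'ang', -1.4, 'z', np.float64(121.0), 'n', 81)
top base None
tower -1 [nan nan nan] 0
tower 1 [nan nan nan] 0
t 9.43 p [0.5284 0.1288 0.1288] yang -94.18 q6 95.4 zaxis [-9.e-04 -0.e+00 -1.e+00]
shift tool [-0.0014 -0.0008  0.0288] turn about tool z 0.0003 alt -3.1413 grip 0.05394834370262603 [ 0.1 -0.4 -4.4]<stdin>:7: RuntimeWarning: Mean of empty slice.
  ret = um.true_divide(
```

View pics/side3.png

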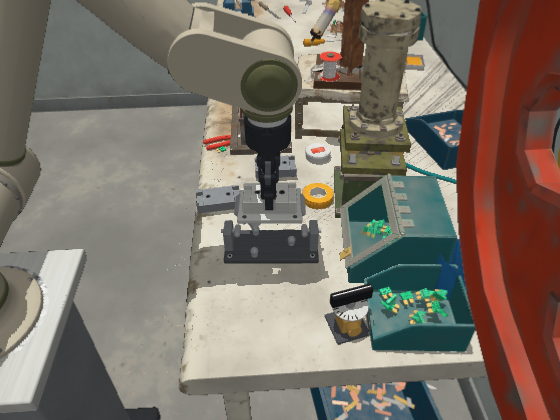

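The side picture shows the plate held level right above the base (slab at (270,205), base at (270,243)). Depth puts the plate within 0.5 mm and 0.5° of the base.

{"name": "move_arm", "arguments": {"plan": "0.0004 0 0.02 0 0 0 0.045; 0 0 0.02 0 0 0 0.045; 0 0 0.014 0 0 0 0.045; 0 0 0 0 0 0 0.045"}}

```text
time_s: 9.93
position: [0.5285, 0.1289, 0.0746]
tool_rot: [[0.997, -0.074, -0.002], [-0.074, -0.997, -0.0], [-0.002, 0.0, -1.0]]
ft_force: [0.4, 0.1, -4.1]
grip_width: 0.054
gripper_force: 87.6
```

{"name": "move_arm", "arguments": {"plan": "0 0 0.003 0 0 0 0.045; 0 0 0.003 0 0 0 0.045; 0 0 0.003 0 0 0 0.045; 0 0 0 0 0 0 0.045"}}

```text
time_s: 10.42
position: [0.5297, 0.129, 0.0675]
tool_rot: [[0.997, -0.074, 0.003], [-0.074, -0.997, 0.0], [0.003, -0.0, -1.0]]
ft_force: [-1.3, 1.1, 4.8]
grip_width: 0.0539
gripper_force: 88.9
```

{"name": "move_arm", "arguments": {"plan": "0 0 0.003 0 0 0 0.045; 0 0 0.003 0 0 0 0.045; 0 0 0 0 0 0 0.045"}}

```text
time_s: 10.8
position: [0.5288, 0.1291, 0.0603]
tool_rot: [[0.997, -0.074, -0.0], [-0.074, -0.997, 0.0], [-0.0, -0.0, -1.0]]
ft_force: [-1.1, 0.4, -2.0]
grip_width: 0.0539
gripper_force: 88.0
```

{"name": "move_arm", "arguments": {"plan": "0 0 0.002 0 0 0 0.045; 0 0 0.002 0 0 0 0.045; 0 0 0 0 0 0 0.045"}}

```text
time_s: 11.18
position: [0.5284, 0.1292, 0.0555]
tool_rot: [[0.997, -0.074, -0.002], [-0.074, -0.997, 0.0], [-0.002, -0.0, -1.0]]
ft_force: [0.4, 1.0, -11.8]
grip_width: 0.0541
gripper_force: 87.0
```

{"name": "move_arm", "arguments": {"plan": "0 0 0.001 0 0 0 0.045; 0 0 0.001 0 0 0 0.045; 0 0 0 0 0 0 0.045"}}

```text
time_s: 11.55
position: [0.5288, 0.1295, 0.055]
tool_rot: [[0.997, -0.074, 0.0], [-0.074, -0.997, 0.001], [0.0, -0.001, -1.0]]
ft_force: [-2.8, 5.0, 0.9]
grip_width: 0.054
gripper_force: 88.4
```

{"name": "move_arm", "arguments": {"plan": "0 0 0 0 0 0 0.0854; 0 0 0 0 0 0 0.0854; 0 0 0 0 0 0 0.0854; 0 0 -0.03 0 0 0 0.0854; 0 0 -0.05 0 0 0 0.0854; 0 0 -0.05 0 0 0 0.0854; 0 0 -0.05 0 0 0 0.0854; -0.01 -0.04 0 0 0 0 0.0854; -0.01 -0.04 0 0 0 0 0.0854; -0.01 -0.04 0 0 0 0 0.0854; 0 0 0 0 0 0 0.0854"}}

```text
time_s: 12.92
position: [0.5073, 0.2528, 0.2344]
tool_rot: [[0.997, -0.071, 0.0], [-0.071, -0.997, 0.0], [0.0, -0.0, -1.0]]
ft_force: [0.2, 0.3, 0.2]
grip_width: 0.0856
gripper_force: 0.0
```

```bash
python3 - <<'E'
from h import *
for n in ['side','top']:
    im,d=snap(n,n+'4.png'); C=cloud(n,d); C[d==0]=9
    for nm,xy,r,a,b in [('block',(.527,.13),.09,.068,.081),('slab',(.527,.13),.08,.04,.053),('base',(.521,.13),.13,.007,.016),('s1',(.415,.274),.08,.024,.036),('s2',(.555,.379),.08,.024,.036)]:
        print(n,nm,rect(C,xy,r,a,b))
go((.418,.2676,.15),96)
E
```

```text
side block ('c', array([528.3, 129.2]), 'LxW', array([95.7, 58.3]), 'ang', -4.3, 'z', np.float64(73.7), 'n', 898)
side slab ('c', array([527.6, 128.6]), 'LxW', array([130.8,  92.1]), 'ang', -3.7, 'z', np.float64(47.7), 'n', 995)
side base ('c', array([527.6, 117.8]), 'LxW', array([183.5,  62. ]), 'ang', -3.8, 'z', np.float64(11.8), 'n', 1072)
side s1 ('c', array([419.3, 268.7]), 'LxW', array([92.5, 60.3]), 'ang', 7.1, 'z', np.float64(29.9), 'n', 634)
side s2 ('c', array([545. , 376.8]), 'LxW', array([80.7, 60.7]), 'ang', -1.7, 'z', np.float64(29.8), 'n', 493)
top block ('c', array([520.3, 130.2]), 'LxW', array([81.7, 56. ]), 'ang', -4.2, 'z', np.float64(73.6), 'n', 675)
top slab ('c', array([523.7, 120.8]), 'LxW', array([121.1,  71.9]), 'ang', -4.8, 'z', np.float64(47.6), 'n', 415)
top base ('c', array([451.3, 104.2]), 'LxW', array([35.4, 21. ]), 'ang', -2.0, 'z', np.float64(11.6), 'n', 103)
top s1 ('c', array([440. , 271.1]), 'LxW', array([56.2, 25.8]), 'ang', -82.5, 'z', np.float64(29.5), 'n', 216)
top s2 None
t 13.03 p [0.5079 0.2507 0.2343] yang -94.22 q6 108.5 zaxis [ 2.e-04 -4.e-04 -1.e+00]
shift tool [-0.091  -0.0103  0.0843] turn about tool z -0.1784 alt 2.9632 grip 0.08524764127157387 [ 0.2 -0.5 -0.2]
```

{"name": "move_arm", "arguments": {"plan": "-0.0447 -0.0055 0.04 0 0 0 0.0854; -0.0447 -0.0055 0.04 0 0 0 0.0854; 0 0 0 0 0 -0.182 0.0854; 0 0 0 0 0 0 0.0854", "grip_force": 60}}

```text
time_s: 13.52
position: [0.42, 0.2677, 0.1546]
tool_rot: [[0.994, 0.105, 0.001], [0.105, -0.994, -0.0], [0.001, 0.0, -1.0]]
ft_force: [-0.3, -0.8, -0.2]
grip_width: 0.0856
gripper_force: 0.0
```

```bash
python3 - <<'E'
from h import *
for n in ['side']:
    im,d=snap(n,n+'5.png'); C=cloud(n,d); C[d==0]=9
    for nm,xy,r,a,b in [('s1',(.415,.274),.08,.024,.036)]:
        print(n,nm,rect(C,xy,r,a,b))
go((.4197,.2683,.011),96.2)
E
```

```text
side s1 ('c', array([420.6, 268.7]), 'LxW', array([94.8, 60.2]), 'ang', 6.6, 'z', np.float64(29.8), 'n', 648)
t 13.57 p [0.4206 0.2678 0.1549] yang -84.1 q6 103.0 zaxis [ 1.6e-03  3.0e-04 -1.0e+00]
shift tool [-0.001  -0.0005  0.1439] turn about tool z -0.0052 alt 3.1364 grip 0.0855728913943076 [-0.2  0.1 -0.3]
```

{"name": "move_arm", "arguments": {"plan": "-0.0005 -0.0005 0.045 0 0 -0.005 0.0854; 0 0 0.045 0 0 0 0.0854; 0 0 0.04 0 0 0 0.0854; 0 0 0.014 0 0 0 0.0854; 0 0 0 0 0 0 0.045; 0 0 0 0 0 0 0.045; 0 0 0 0 0 0 0.045; 0 0 0 0 0 0 0.045; 0 0 0 0 0 0 0.045; 0 0 0 0 0 0 0.045"}}

```text
time_s: 14.82
position: [0.4202, 0.2692, 0.012]
tool_rot: [[0.994, 0.112, 0.004], [0.112, -0.994, 0.001], [0.004, -0.001, -1.0]]
ft_force: [-0.8, -1.0, 8.0]
grip_width: 0.0549
gripper_force: 63.8
```

```bash
python3 - <<'E'
from h import *
go((.4197,.2683,.15),96.2)
E
```

```text
t 14.82 p [0.4202 0.2692 0.012 ] yang -83.56 q6 102.6 zaxis [ 0.0037  0.0012 -1.    ]
shift tool [-1.00e-04  8.00e-04 -1.38e-01] turn about tool z 0.0043 alt -3.1373 grip 0.05490335381797588 [-0.8 -1.   8. ]
```

{"name": "move_arm", "arguments": {"plan": "0 0 -0.04 0 0 0 0.045; 0 0 -0.05 0 0 0 0.045; 0 0 -0.05 0 0 0 0.045; 0 0 0 0 0 0 0.045; 0 0 0 0 0 0 0.045"}}

```text
time_s: 15.45
position: [0.4184, 0.2687, 0.1499]
tool_rot: [[0.994, 0.112, -0.001], [0.112, -0.994, -0.0], [-0.001, 0.0, -1.0]]
ft_force: [-0.2, 0.1, -2.2]
grip_width: 0.0545
gripper_force: 64.9
```

```bash
python3 - <<'E'
from h import *
for n in ['side','top']:
    im,d=snap(n,n+'6.png'); C=cloud(n,d); C[d==0]=9
    for nm,xy,r,a,b in [('s1',(.42,.268),.08,.163,.177),('s2',(.555,.379),.08,.024,.036)]:
        print(n,nm,rect(C,xy,r,a,b))
go((.5284,.1295,.155),85.8)
E
```

```text
side s1 ('c', array([418.7, 261.2]), 'LxW', array([93.5, 72. ]), 'ang', 7.3, 'z', np.float64(167.8), 'n', 520)
side s2 ('c', array([547. , 376.2]), 'LxW', array([84.5, 61.9]), 'ang', -1.7, 'z', np.float64(29.9), 'n', 493)
top s1 ('c', array([375.5, 239.4]), 'LxW', array([4.4, 4.4]), 'ang', 87.6, 'z', np.float64(167.4), 'n', 9)
top s2 ('c', array([543.2, 376.5]), 'LxW', array([79.3, 55.5]), 'ang', -1.0, 'z', np.float64(29.7), 'n', 620)
t 15.55 p [0.4183 0.2686 0.1491] yang -83.55 q6 102.6 zaxis [-2.5e-03 -9.0e-04 -1.0e+00]
shift tool [ 0.0937  0.1506 -0.0061] turn about tool z 0.1859 alt -2.9557 grip 0.05451114253916943 [-0.8 -0.3 -1.7]
```

{"name": "move_arm", "arguments": {"plan": "0.0234 0.0377 0 0 0 0 0.045; 0.0234 0.0377 0 0 0 0 0.045; 0.0234 0.0377 0 0 0 0 0.045; 0.0234 0.0377 0 0 0 0 0.045; 0 0 0 0 0 0.1 0.045; 0 0 0 0 0 0.086 0.045; 0 0 0 0 0 0 0.045; 0 0 0 0 0 0 0.045"}}

```text
time_s: 16.55
position: [0.5287, 0.1297, 0.1497]
tool_rot: [[0.997, -0.071, -0.001], [-0.071, -0.997, -0.0], [-0.001, 0.0, -1.0]]
ft_force: [0.4, -0.2, -1.3]
grip_width: 0.0546
gripper_force: 64.9
```

```bash
python3 - <<'E'
from h import *
for n in ['side','top']:
    im,d=snap(n,n+'7.png'); C=cloud(n,d); C[d==0]=9
    for nm,xy,r,a,b in [('s1',(.528,.129),.08,.158,.177),('block',(.528,.129),.08,.068,.081)]:
        print(n,nm,rect(C,xy,r,a,b))
go((.5284,.1295,.0783),85.8)
im=cv2.imread('pics/side7.png')[140:290,170:370]; cv2.imwrite('pics/c7.png',cv2.resize(im,(800,600),interpolation=cv2.INTER_CUBIC))
E
```

```text
side s1 ('c', array([528.5, 121.9]), 'LxW', array([95.2, 71.2]), 'ang', -4.4, 'z', np.float64(167.1), 'n', 850)
side block ('c', array([528.4, 129.4]), 'LxW', array([95.8, 58.7]), 'ang', -3.9, 'z', np.float64(73.6), 'n', 863)
top s1 ('c', array([493.4, 131.7]), 'LxW', array([55.7, 26.6]), 'ang', 86.3, 'z', np.float64(166.8), 'n', 202)
top block None
t 16.65 p [0.5288 0.1297 0.15  ] yang -94.12 q6 95.4 zaxis [-6.e-04  0.e+00 -1.e+00]
shift tool [-0.0004  0.0002  0.0717] turn about tool z 0.0013 alt -3.1403 grip 0.054381319602893684 [ 0.2  0.1 -1.5]
```

View pics/c7.png

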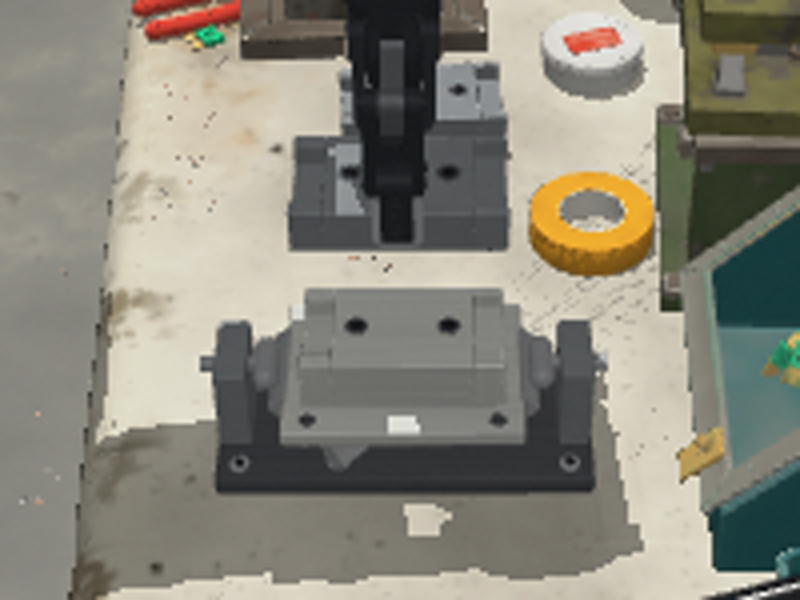

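The crop shows the plate seated between the towers with both noses on its ridges. The spacer is held straight above it at (400,190), aligned to 0.5 mm in x.

{"name": "move_arm", "arguments": {"plan": "-0.0003 0.0002 0.025 0 0 0 0.045; 0 0 0.025 0 0 0 0.045; 0 0 0.01 0 0 0 0.045; 0 0 0.004 0 0 0 0.045; 0 0 0 0 0 0 0.045"}}

```text
time_s: 17.27
position: [0.529, 0.1294, 0.0868]
tool_rot: [[0.997, -0.073, 0.001], [-0.073, -0.997, 0.0], [0.001, -0.0, -1.0]]
ft_force: [-0.5, -0.2, -2.4]
grip_width: 0.0547
gripper_force: 64.9
```

{"name": "move_arm", "arguments": {"plan": "0 0 0.003 0 0 0 0.045; 0 0 0.003 0 0 0 0.045; 0 0 0.002 0 0 0 0.045; 0 0 0 0 0 0 0.045"}}

```text
time_s: 17.77
position: [0.5287, 0.1294, 0.0783]
tool_rot: [[0.997, -0.073, -0.0], [-0.073, -0.997, 0.0], [-0.0, -0.0, -1.0]]
ft_force: [-0.8, 0.0, -1.1]
grip_width: 0.0545
gripper_force: 64.9
```

{"name": "move_arm", "arguments": {"plan": "0 0 0.0005 0 0 0 0.045; 0 0 0 0 0 0 0.0854; 0 0 0 0 0 0 0.0854; 0 0 0 0 0 0 0.0854; 0 0 -0.03 0 0 0 0.0854; 0 0 -0.05 0 0 0 0.0854; 0 0 -0.03 0 0 0 0.0854; -0.03 -0.05 0 0 0 0 0.0854; -0.03 -0.05 0 0 0 0 0.0854; 0 0 0 0 0 0 0.0854; 0 0 0 0 0 0 0.0854"}}

```text
time_s: 19.15
position: [0.4763, 0.2334, 0.1878]
tool_rot: [[0.997, -0.073, 0.0], [-0.073, -0.997, -0.0], [0.0, 0.0, -1.0]]
ft_force: [-0.0, -0.3, 0.3]
grip_width: 0.0852
gripper_force: 0.0
```

```bash
python3 - <<'E'
from h import *
for n in ['side','top']:
    im,d=snap(n,n+'8.png'); C=cloud(n,d); C[d==0]=9
    for nm,xy,r,a,b in [('st',(.528,.129),.08,.089,.103),('s2',(.555,.379),.09,.024,.036)]:
        print(n,nm,rect(C,xy,r,a,b))
go((.5507,.377,.13),89.5)
E
```

```text
side st ('c', array([528.7, 128.5]), 'LxW', array([95.7, 57.1]), 'ang', -4.2, 'z', np.float64(95.5), 'n', 904)
side s2 ('c', array([548.2, 375.8]), 'LxW', array([87. , 61.9]), 'ang', -1.7, 'z', np.float64(29.8), 'n', 498)
top st ('c', array([520. , 127.5]), 'LxW', array([81.4, 52.6]), 'ang', -1.4, 'z', np.float64(95.7), 'n', 588)
top s2 ('c', array([544.9, 376.9]), 'LxW', array([82.1, 53.9]), 'ang', -0.5, 'z', np.float64(29.8), 'n', 382)
t 19.25 p [0.4768 0.2326 0.1877] yang -94.27 q6 107.5 zaxis [ 1.e-04 -2.e-04 -1.e+00]
shift tool [ 0.063  -0.1495  0.0577] turn about tool z -0.0658 alt 3.0758 grip 0.08528839838170328 [ 1.1  0.7 -0.1]
```

{"name": "move_arm", "arguments": {"plan": "0.0157 -0.0373 0.01 0 0 0 0.0854; 0.0157 -0.0373 0.01 0 0 0 0.0854; 0.0157 -0.0373 0.01 0 0 0 0.0854; 0.0157 -0.0373 0.01 0 0 0 0.0854; 0 0 0 0 0 -0.065 0.0854; 0 0 0 0 0 0 0.0854; 0 0 0 0 0 0 0.0854"}}

```text
time_s: 20.12
position: [0.5502, 0.3768, 0.148]
tool_rot: [[1.0, -0.011, 0.0], [-0.011, -1.0, 0.0], [0.0, -0.0, -1.0]]
ft_force: [0.1, 0.6, -0.8]
grip_width: 0.0854
gripper_force: 0.0
```

```bash
python3 - <<'E'
from h import *
d=np.load('topd.npy'); C=cloud('top',d); C[d==0]=9
m=(C[...,0]>.4)&(C[...,0]<.7)&(C[...,1]>.41)&(C[...,1]<.5)&(C[...,2]>.01)
for y in np.arange(.41,.5,.01):
    k=m&(np.abs(C[...,1]-y-.005)<.005); print(round(y,2),k.sum(),C[k][:,2].max(initial=0).round(3),C[k][:,0].min(initial=9).round(3),C[k][:,0].max(initial=0).round(3))
for n in ['side']:
    im,d=snap(n,n+'9.png'); C=cloud(n,d); C[d==0]=9
    print(n,rect(C,(.55,.377),.09,.024,.036))
go((.5505,.3768,.0115),89.3)
E
```

```text
0.41 74 0.027 0.634 0.687
0.42 93 0.027 0.63 0.689
0.43 96 0.026 0.63 0.692
0.44 88 0.025 0.632 0.69
0.45 226 0.317 0.443 0.685
0.46 381 0.327 0.441 0.674
0.47 352 0.342 0.441 0.683
0.48 703 0.361 0.402 0.698
0.49 355 0.362 0.402 0.7
0.5 0 0.0 9.0 0.0
side ('c', array([548.1, 377.2]), 'LxW', array([89.6, 60.9]), 'ang', 1.2, 'z', np.float64(29.7), 'n', 498)
t 20.18 p [0.5501 0.377  0.1481] yang -90.59 q6 114.9 zaxis [ 3.e-04  1.e-04 -1.e+00]
shift tool [0.0004 0.0002 0.1366] turn about tool z 0.0019 alt -3.1397 grip 0.0852861444230518 [ 0.9  0.3 -0.2]
```

```bash
python3 - <<'E'
from h import *
d=np.load('topd.npy'); C=cloud('top',d); C[d==0]=9
for z0,z1 in ((.01,.05),(.05,.1),(.1,.2),(.2,.5)):
    k=(C[...,0]>.4)&(C[...,0]<.7)&(C[...,1]>.445)&(C[...,1]<.5)&(C[...,2]>z0)&(C[...,2]<z1); P=C[k]
    print(z0,len(P),P.min(0).round(3) if len(P) else '',P.max(0).round(3) if len(P) else '')
E
```

```text
0.01 1034 [0.402 0.445 0.01 ] [0.687 0.5   0.05 ]
0.05 255 [0.468 0.481 0.05 ] [0.573 0.5   0.095]
0.1 99 [0.654 0.491 0.127] [0.7   0.5   0.179]
0.2 672 [0.635 0.454 0.225] [0.699 0.5   0.362]
```

{"name": "move_arm", "arguments": {"plan": "0.0004 0.0002 0.045 0 0 0 0.0854; 0 0 0.045 0 0 0 0.0854; 0 0 0.033 0 0 0 0.0854; 0 0 0.0135 0 0 0 0.0854; 0 0 0 0 0 0 0.045; 0 0 0 0 0 0 0.045; 0 0 0 0 0 0 0.045; 0 0 0 0 0 0 0.045; 0 0 0 0 0 0 0.045; 0 0 0 0 0 0 0.045"}}

```text
time_s: 21.42
position: [0.5511, 0.3781, 0.0134]
tool_rot: [[1.0, -0.008, 0.004], [-0.008, -1.0, 0.002], [0.004, -0.002, -1.0]]
ft_force: [-0.4, -0.6, 6.5]
grip_width: 0.0545
gripper_force: 64.7
```

{"name": "move_arm", "arguments": {"plan": "0 0 -0.04 0 0 0 0.045; 0 0 -0.05 0 0 0 0.045; 0 0 -0.06 0 0 0 0.045; 0 0 0 0 0 0 0.045; 0 0 0 0 0 0 0.045"}}

```text
time_s: 22.05
position: [0.5496, 0.3773, 0.1606]
tool_rot: [[1.0, -0.008, -0.001], [-0.008, -1.0, -0.001], [-0.001, 0.001, -1.0]]
ft_force: [0.2, 0.3, -2.5]
grip_width: 0.0548
gripper_force: 64.3
```

```bash
python3 - <<'E'
from h import *
for n in ['side']:
    im,d=snap(n); C=cloud(n,d); C[d==0]=9
    for nm,xy,r,a,b in [('s2',(.55,.377),.08,.17,.195),('st',(.528,.129),.08,.089,.103)]:
        print(n,nm,rect(C,xy,r,a,b))
go((.5286,.1293,.165),85.8)
E
```

```text
side s2 ('c', array([550.1, 370.8]), 'LxW', array([95.3, 73.8]), 'ang', -0.7, 'z', np.float64(176.9), 'n', 527)
side st ('c', array([529.4, 128.5]), 'LxW', array([95.7, 59.1]), 'ang', -5.9, 'z', np.float64(95.5), 'n', 929)
t 22.1 p [0.5494 0.3772 0.1598] yang -90.47 q6 114.8 zaxis [-0.0028 -0.0013 -1.    ]
shift tool [-0.0187  0.2481 -0.0049] turn about tool z 0.065 alt -3.0765 grip 0.05397756636458547 [-0.7 -1.2 -2.6]
```

{"name": "move_arm", "arguments": {"plan": "-0.0037 0.0496 0 0 0 0 0.045; -0.0037 0.0496 0 0 0 0 0.045; -0.0037 0.0496 0 0 0 0 0.045; -0.0037 0.0496 0 0 0 0 0.045; -0.0037 0.0496 0 0 0 0 0.045; 0 0 0 0 0 0.07 0.045; 0 0 0 0 0 0 0.045; 0 0 0 0 0 0 0.045"}}

```text
time_s: 23.1
position: [0.5293, 0.1301, 0.1605]
tool_rot: [[0.997, -0.076, -0.002], [-0.076, -0.997, 0.0], [-0.002, 0.0, -1.0]]
ft_force: [0.1, 1.2, -1.6]
grip_width: 0.0543
gripper_force: 64.4
```

```bash
python3 - <<'E'
from h import *
for n in ['side','top']:
    im,d=snap(n,n+'10.png'); C=cloud(n,d); C[d==0]=9
    for nm,xy,r,a,b in [('s2',(.528,.129),.08,.17,.19),('st',(.528,.129),.08,.089,.103)]:
        print(n,nm,rect(C,xy,r,a,b))
go((.5286,.1293,.1015),85.8)
im=cv2.imread('pics/side10.png')[140:290,170:370]; cv2.imwrite('pics/c10.png',cv2.resize(im,(800,600),interpolation=cv2.INTER_CUBIC))
E
```

```text
side s2 ('c', array([529.8, 122.2]), 'LxW', array([96.4, 70.1]), 'ang', -4.2, 'z', np.float64(176.8), 'n', 773)
side st ('c', array([529.1, 127.8]), 'LxW', array([95.8, 57.7]), 'ang', -5.3, 'z', np.float64(95.7), 'n', 923)
top s2 ('c', array([494.9, 132.1]), 'LxW', array([56.8, 24.6]), 'ang', 83.0, 'z', np.float64(176.7), 'n', 154)
top st ('c', array([481.2, 108.7]), 'LxW', array([7.5, 4.9]), 'ang', 85.5, 'z', np.float64(95.3), 'n', 12)
t 23.2 p [0.5294 0.1302 0.1609] yang -94.38 q6 95.8 zaxis [-9.e-04 -0.e+00 -1.e+00]
shift tool [-0.0006  0.001   0.0594] turn about tool z -0.0031 alt 3.1385 grip 0.05468793143890086 [-0.3  0.4 -1.7]
```

View pics/c10.png

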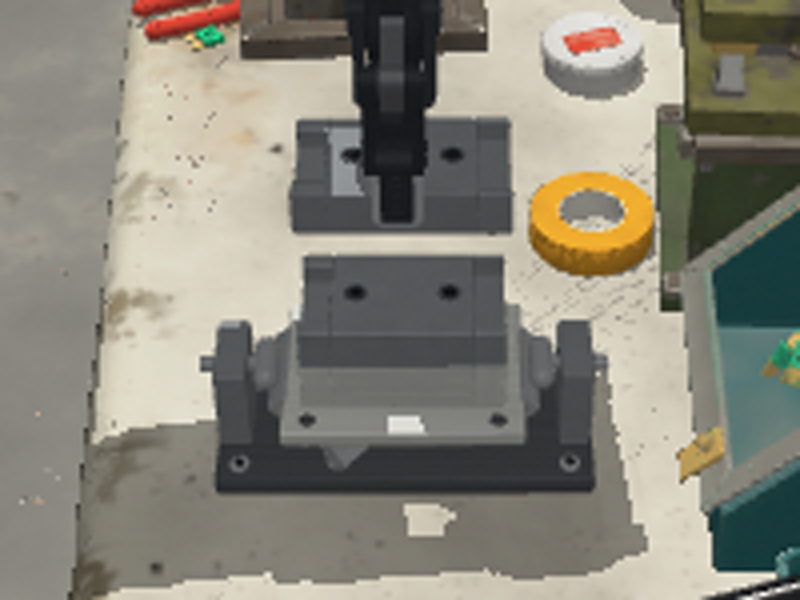

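The crop shows the first spacer nested flush on the plate at (403,310), and the second held straight above at (400,175).

{"name": "move_arm", "arguments": {"plan": "-0.0007 0.001 0.025 0 0 0 0.045; 0 0 0.018 0 0 0 0.045; 0 0 0.006 0 0 0 0.045; 0 0 0 0 0 0 0.045"}}

```text
time_s: 23.7
position: [0.5289, 0.129, 0.1124]
tool_rot: [[0.997, -0.077, -0.0], [-0.077, -0.997, -0.0], [-0.0, 0.0, -1.0]]
ft_force: [0.8, 0.3, -1.6]
grip_width: 0.0543
gripper_force: 64.4
```

{"name": "move_arm", "arguments": {"plan": "0 0 0.003 0 0 0 0.045; 0 0 0.003 0 0 0 0.045; 0 0 0.0025 0 0 0 0.045; 0 0 0 0 0 0 0.045"}}

```text
time_s: 24.2
position: [0.5287, 0.1288, 0.1037]
tool_rot: [[0.997, -0.078, -0.0], [-0.078, -0.997, 0.0], [-0.0, 0.0, -1.0]]
ft_force: [0.1, 0.6, -2.2]
grip_width: 0.0548
gripper_force: 64.4
```

{"name": "move_arm", "arguments": {"plan": "0 0 0.0015 0 0 0 0.045; 0 0 0.001 0 0 0 0.045; 0 0 0 0 0 0 0.045"}}

```text
time_s: 24.58
position: [0.5288, 0.1288, 0.1014]
tool_rot: [[0.997, -0.078, 0.0], [-0.078, -0.997, 0.0], [0.0, -0.0, -1.0]]
ft_force: [-0.5, -0.2, -1.3]
grip_width: 0.0547
gripper_force: 64.5
```

{"name": "move_arm", "arguments": {"plan": "0 0 0 0 0 0 0.0854; 0 0 0 0 0 0 0.0854; 0 0 0 0 0 0 0.0854; 0 0 -0.03 0 0 0 0.0854; 0 0 -0.05 0 0 0 0.0854; 0 0 -0.03 0 0 0 0.0854; 0 0.05 0 0 0 0 0.06; 0.02 0.05 0 0 0 0 0.05; 0.02 0.05 0 0 0 0 0.05; 0 0 0 0 0 0 0.05; 0 0 0 0 0 0 0.05"}}

```text
time_s: 25.95
position: [0.5567, -0.0236, 0.2112]
tool_rot: [[0.997, -0.078, -0.0], [-0.078, -0.997, 0.0], [-0.0, -0.0, -1.0]]
ft_force: [0.0, 0.6, -0.3]
grip_width: 0.0498
gripper_force: 0.0
```

```bash
python3 - <<'E'
from h import *
for n in ['side','top']:
    im,d=snap(n,n+'11.png'); C=cloud(n,d); C[d==0]=9
    for nm,xy,r,a,b in [('st',(.528,.129),.08,.111,.126),('handle',(.645,-.058),.05,.086,.1),('s?',(.5507,.377),.09,.024,.036),('s?',(.42,.268),.09,.024,.036)]:
        print(n,nm,rect(C,xy,r,a,b))
    for r in recognise(n,'spacer_1')+recognise(n,'flux_tin')+recognise(n,'tape_roll'): print(round(r['conf'],2),np.round(r['extent']))
go((.6463,-.0612,.16),104.3)
im=cv2.imread('pics/side11.png')[140:290,170:370]; cv2.imwrite('pics/c11.png',cv2.resize(im,(800,600),interpolation=cv2.INTER_CUBIC))
E
```

```text
side st ('c', array([518.6, 128.5]), 'LxW', array([72.3, 59. ]), 'ang', -4.7, 'z', np.float64(117.7), 'n', 777)
side handle ('c', array([646.5, -61.2]), 'LxW', array([69.2, 15.8]), 'ang', 13.5, 'z', np.float64(93.2), 'n', 400)
side s? None
side s? None
0.8 [264. 228.  46.   7.]
0.9 [319. 196.  29.  26.]
top st ('c', array([522.5, 128.7]), 'LxW', array([82. , 56.2]), 'ang', -5.0, 'z', np.float64(117.6), 'n', 721)
top handle None
top s? None
top s? None
0.68 [301. 214.  25.  42.]
0.56 [182. 171.  23.  29.]
0.43 [300. 220.  40.  48.]
0.9 [243. 178.  27.  30.]
t 26.35 p [ 0.5569 -0.0234  0.2114] yang -94.44 q6 79.9 zaxis [ 2.e-04 -0.e+00 -1.e+00]
shift tool [0.0921 0.0307 0.0514] turn about tool z -0.327 alt 2.8146 grip 0.05019656513136918 [ 0.6  0.2 -0.3]
```

View pics/c11.png

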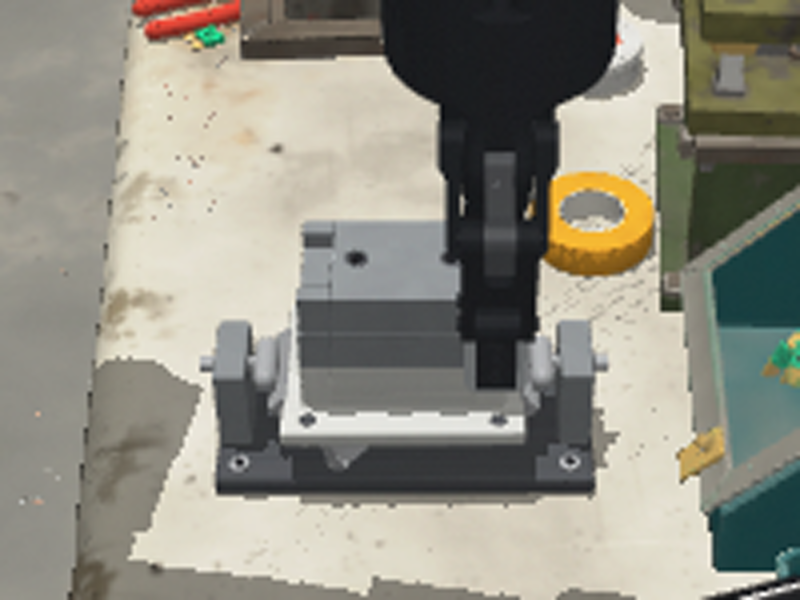

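View pics/top11.png

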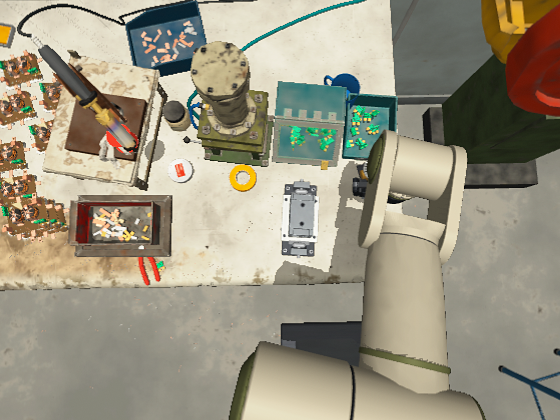

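The crop shows two spacers flush on the seated plate at (385,300). The top view shows the tin at (180,171) and the tape at (242,178) unmoved, and no more spacers on the bench. Next is the valve.

{"name": "move_arm", "arguments": {"plan": "0.046 0.0154 0.015 0 0 0 0.05; 0.046 0.0154 0.015 0 0 0 0.05; 0 0 0 0 0 -0.164 0.05; 0 0 0 0 0 -0.163 0.05; 0 0 0 0 0 0 0.05; 0 0 0 0 0 0 0.05", "grip_force": 40}}

```text
time_s: 27.1
position: [0.6462, -0.0617, 0.1815]
tool_rot: [[0.97, 0.243, 0.0], [0.243, -0.97, -0.0], [0.0, 0.0, -1.0]]
ft_force: [0.3, -0.2, 0.7]
grip_width: 0.0502
gripper_force: 0.0
```

```bash
python3 - <<'E'
from h import *
go((.6463,-.0612,.067),104.3)
E
```

```text
t 27.1 p [ 0.6462 -0.0617  0.1815] yang -75.91 q6 60.0 zaxis [ 1.e-04 -0.e+00 -1.e+00]
shift tool [ 0.0002 -0.0004  0.1145] turn about tool z -0.0037 alt 3.1378 grip 0.05018302292995185 [ 0.3 -0.2  0.7]
```

{"name": "move_arm", "arguments": {"plan": "0.0002 -0.0004 0.045 0 0 -0.004 0.05; 0 0 0.045 0 0 0 0.05; 0 0 0.0245 0 0 0 0.05; 0 0 0 0 0 0 0.005; 0 0 0 0 0 0 0.005; 0 0 0 0 0 0 0.005; 0 0 0 0 0 0 0.005; 0 0 0 0 0 0 0.005"}}

```text
time_s: 28.1
position: [0.6468, -0.0608, 0.0682]
tool_rot: [[0.968, 0.25, 0.002], [0.25, -0.968, 0.0], [0.002, 0.0, -1.0]]
ft_force: [-0.6, 5.4, 4.9]
grip_width: 0.0137
gripper_force: 40.2
```

{"name": "move_arm", "arguments": {"plan": "0 0 0 0 0 -0.13 0.005; 0 0 0 0 0 -0.13 0.005; 0 0 0 0 0 -0.13 0.005; 0 0 0 0 0 -0.13 0.005; 0 0 0 0 0 -0.13 0.005; 0 0 0 0 0 -0.13 0.005; 0 0 0 0 0 -0.13 0.005; 0 0 0 0 0 -0.137 0.005; 0 0 0 0 0 0 0.005; 0 0 0 0 0 0 0.005"}}

```text
time_s: 29.35
position: [0.6472, -0.0613, 0.0682]
tool_rot: [[0.27, 0.963, 0.003], [0.963, -0.27, -0.0], [0.0, 0.003, -1.0]]
ft_force: [0.2, 4.3, 6.3]
grip_width: 0.0133
gripper_force: 39.6
```

```bash
python3 - <<'E'
from h import *
go((.6463,-.0612,.067),164.3); print(env.observe()['wrist_torque'])
E
```

```text
t 29.35 p [ 0.6472 -0.0613  0.0682] yang -15.69 q6 -0.1 zaxis [ 3.1e-03 -4.0e-04 -1.0e+00]
shift tool [-0.0002 -0.0009  0.0012] turn about tool z 0.0001 alt -3.1415 grip 0.013341480936161724 [0.2 4.3 6.3]
[ 0.68740637 -0.13233471  0.0914437 ]
```

{"name": "move_arm", "arguments": {"plan": "0 0 0 0 0 0 0.05; 0 0 0 0 0 0 0.05; 0 0 0 0 0 0 0.05; 0 0 -0.04 0 0 0 0.05; 0 0 -0.05 0 0 0 0.05; 0 0 -0.05 0 0 0 0.05; -0.02 -0.05 0 0 0 0 0.05; -0.02 -0.05 0 0 0 0 0.05; -0.02 -0.05 0 0 0 0 0.05; 0 0 0 0 0 0 0.05"}}

```text
time_s: 30.6
position: [0.4828, -0.0789, 0.207]
tool_rot: [[0.27, 0.963, -0.002], [0.963, -0.27, 0.0], [-0.0, -0.002, -1.0]]
ft_force: [0.7, 0.0, 0.2]
grip_width: 0.0503
gripper_force: 0.0
```

```bash
python3 - <<'E'
from h import *
for n in ['side','top']:
    im,d=snap(n,n+'12.png'); C=cloud(n,d); C[d==0]=9
    for nm,xy,r,a,b in [('st',(.528,.129),.08,.111,.126),('slab',(.528,.129),.08,.04,.053),('handle',(.645,-.058),.05,.086,.1)]:
        print(n,nm,rect(C,xy,r,a,b))
go((.5,-.1,.2),0)
E
```

```text
side st ('c', array([551.7, 147.3]), 'LxW', array([32.2, 21.1]), 'ang', -2.8, 'z', np.float64(117.7), 'n', 95)
side slab ('c', array([572.3, 105.4]), 'LxW', array([91.7, 48.8]), 'ang', 45.9, 'z', np.float64(47.6), 'n', 428)
side handle ('c', array([646.8, -61. ]), 'LxW', array([70.9, 13.9]), 'ang', 74.2, 'z', np.float64(93.6), 'n', 329)
top st ('c', array([523.4, 133.1]), 'LxW', array([80.2, 56. ]), 'ang', -4.0, 'z', np.float64(117.5), 'n', 743)
top slab ('c', array([524. , 129.8]), 'LxW', array([121.7,  89.9]), 'ang', -4.1, 'z', np.float64(47.6), 'n', 693)
top handle ('c', array([645.9, -59.8]), 'LxW', array([68.2, 15.4]), 'ang', 75.5, 'z', np.float64(92.8), 'n', 172)
t 30.7 p [ 0.4861 -0.0793  0.2073] yang -15.58 q6 -7.5 zaxis [ 1.2e-03 -6.0e-04 -1.0e+00]
shift tool [-0.0162  0.0189  0.0073] turn about tool z -0.2719 alt 2.8697 grip 0.05015272064573985 [ 0.7 -1.3 -0.5]
```

View pics/side12.png

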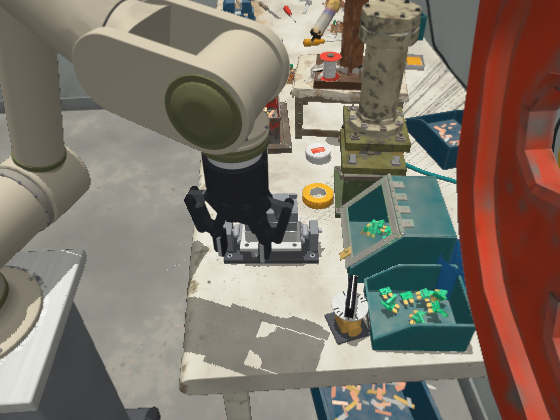

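The side picture shows the handle at (350,300) turned to about 60°, but the gripper hides the stack. The top depth hints that the top spacer sits about 3 mm off, so I'll clear the view and check.

{"name": "move_arm", "arguments": {"plan": "-0.055 0 -0.02 0 0 0 0.05; -0.055 0 -0.02 0 0 0 0.05; -0.055 0 -0.02 0 0 0 0.05; -0.055 0 0 0 0 0 0.05; 0 0 0 0 0 0 0.05; 0 0 0 0 0 0 0.05"}}

```text
time_s: 31.45
position: [0.4276, -0.291, 0.2665]
tool_rot: [[0.268, 0.964, -0.0], [0.964, -0.268, 0.0], [0.0, -0.0, -1.0]]
ft_force: [0.8, 0.6, 0.4]
grip_width: 0.05
gripper_force: 0.0
```

```bash
python3 - <<'E'
from h import *
out=[]
for n in ['side','top']:
    im,d=snap(n,n+'13.png'); C=cloud(n,d); C[d==0]=9
    for nm,xy,r,a,b in [('st',(.528,.129),.08,.111,.126),('slab',(.528,.129),.08,.04,.053),('handle',(.645,-.058),.05,.086,.1)]:
        print(n,nm,rect(C,xy,r,a,b))
a=cv2.imread('pics/side13.png')[170:280,210:330]; b=cv2.imread('pics/top13.png')[170:270,250:350]
cv2.imwrite('pics/c13.png',np.hstack([cv2.resize(x,(400,400),interpolation=cv2.INTER_CUBIC) for x in (a,b)]))
E
```

```text
side st ('c', array([530.7, 131.6]), 'LxW', array([94.7, 57.7]), 'ang', -3.6, 'z', np.float64(117.7), 'n', 936)
side slab ('c', array([528.1, 122.9]), 'LxW', array([129.3,  83.5]), 'ang', -6.3, 'z', np.float64(47.7), 'n', 941)
side handle ('c', array([646.9, -60.8]), 'LxW', array([71.5, 13.9]), 'ang', 74.2, 'z', np.float64(93.4), 'n', 333)
top st ('c', array([523.3, 133. ]), 'LxW', array([79.9, 56.2]), 'ang', -4.0, 'z', np.float64(117.5), 'n', 740)
top slab ('c', array([524.2, 129.7]), 'LxW', array([121.2,  90.2]), 'ang', -4.0, 'z', np.float64(47.7), 'n', 691)
top handle ('c', array([646.2, -60.5]), 'LxW', array([69.3, 14.8]), 'ang', 75.2, 'z', np.float64(93.5), 'n', 174)
```

View pics/c13.png

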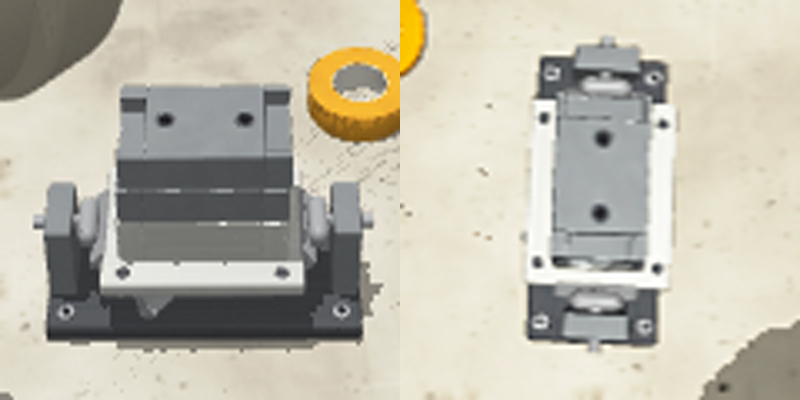

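```bash
python3 - <<'E'
from h import *
print(env.close_job())
E
```

```text
the job is handed in; nothing more can be done
None
```

The job is handed in; no verdict came back. The plate is seated and held by the plungers, both spacers on the bench are nested on it, and the air valve is open at about 60° after being shut first. In the last picture the spacer stack sat about 2–3 mm off centre, cause unknown; I left it because its height was unchanged and the offset is within the lug play.

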